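# Close up a casting mould and hold the curing hood at its balance point

### The arm

A 6-joint arm with a two-finger parallel gripper is mounted at the origin on a cart in front of the work surface, level with it; the furniture and walls round the work are solid. World frame = base frame: x ahead of the robot, y to its left, z up, the work surface at z = 0. Lengths are in m, angles in degrees, forces in N, time in s.
With the tool pointing down it reaches from about 0.375 to 0.9 m from the base axis. Payload 3.1 kg.
Tool frame: the origin (TCP) lies between the finger pads, 19 mm behind the fingertips; this is the grasp point; z points along the fingers, y is the line along which they close (so a half turn about z gives the same grasp; the last joint's range is limited). The gripper opens to 87 mm and grips with 3 to 60 N. Pads are 19 mm wide; open, the fingers measure 117 mm over their backs; the gripper's body (75 mm by 190 mm) begins 51 mm behind the grasp point.
Start: joints at [-81.217, 30.224, 82.088, -0, 67.689, -10.227], TCP at [0.204, -0.591, 0.241] pointing down, gripper open.
Joint ranges: [-176.69, 176.69], [-43.24, 126.21], [12.49, 139.97], [-82, 262], [0, 151.66], [-163.58, 163.58]. Speed limits (degrees/s): [159.86, 159.86, 180, 180, 180, 180].

### API

Orientations are given as a 3x3 rotation matrix whose columns are the frame's x, y, z axes.
In Python, from rig import bot, eyes, sensors gives the robot as it stands (bot), with the cameras (eyes) and the readings (sensors).
- The arm moves only by the shell command python3 steer.py, which reads ROWS from standard input. ROWS is a JSON list of rows, 1 to 20 of them, each an object with the fields pos (a list: dx, dy, dz in m), r (a list: a rotation vector rx, ry, rz in degrees), jaw (the opening from 0.0 (shut) to 1.0 (fully open)); a field left out counts as zero (the opening has to be given); each row is the pose to reach, as a shift and turn from the pose commanded when the command began, along the tool's axes at that moment; what a row does not reach only later rows make up. A row lasts 1/10 s, in which the tool goes at most 0.05 m and 8.59 degrees, less where a joint would pass 70% of its speed; a pose out of reach is approached as far as the arm can. The fingers move at their own pace and stop on an object; the grip force is fixed at half the most. Time passes only in rows, so rows that do not move let the fingers close. It prints the time, the measured TCP pose, the force, the opening and the grip force at its end. Input that does not fit is refused with a message, and nothing moves.
- sensors.read_state(): the state, without advancing time (a new reading comes with each control period).
- eyes.capture(name): name is "scene" or "top"; returns a dict with "color" (480x640x3 uint8, red, green, blue), "K" (3x3 intrinsics, pixels), "view" (4x4, takes a point from world to camera coordinates). Camera axes: x right, y up, looking along -z (the intrinsics and any distortion apply to the point x, -y, -z); pixel columns grow to the right and rows downward; lengths in m; the calibration is good to about 2 mm. A picture is of the moment at which its call begins. There is no depth.
- bot.hand_in(): hands the job in; it is judged then, once.
The state is a dict: "time_s": time; "joint_positions": joint angles; "qvel": joint speeds; "tau": joint torques, N m; "position": TCP position; "tcp_rot": TCP orientation; "force": force on the tool from outside, world axes, zero at the start; "moment": the same for the moment, N m; "opening": opening from 0.0 (shut) to 1.0 (fully open); "grasp_force": force on a finger pad.
Only numpy, scipy, OpenCV 4.12 (cv2) and the standard library are available. Lean on these libraries where they do the work, as an engineer would, in place of code of your own. Each camera call takes 0.05 s, during which the arm holds its last target. There are 200 camera calls.

### The job

Make up the casting mould in the UV curing box: set the blue spacer frame on the base glass between the locating pins, then set the brass-edged cover glass on the spacer; both go fully home, set down rather than dropped. Then take the box's thrown-back hood by its handle, swing it forward to its balance point (about 68 degrees open, where the hole in its ear lines up with the eye of the lid stay) and finish still gripping it there, so that I can slip the stay pin in before it is lowered. Never let the hood fall shut, and leave the wash bottle and the timer where they are.

Things in the scene. Friction and masses are not known exactly. Their poses are not given: they have to be found in the camera images.
- curing_box: white UV curing box fixed on the bench, 190 (x) x 220 (y) mm, dark deck 63 mm above the bench, grey hood hinged at its rear. Origin: centre of its underside. Own x points from the front panel (knob, display, two keys) to the rear, y to its left, z up. A steel lid-stay arm rises outside its right (-y) wall, 113 mm from the middle, to 127 mm above the bench.
- nest (a point): centre of the top of the fixed green base glass (64 mm square), the spacer's seat, 79 mm above the bench, 12 mm above its frame; axes as the box's. Along each edge stand two 5 mm pins, 25 mm either side of the edge's middle, 36 mm from the centre (1.5 mm play each side of a 64 mm plate), 13 mm high above this point, the last 5 mm tapered. Each edge's middle 45 mm is free for fingers.
- spacer: loose blue plastic frame, 64 x 64 x 5 mm with a 38 mm square window, 25 g. Origin: centre of its underside; x, y along its edges (any quarter turn fits). It starts level on the four rubber-tipped posts of an aluminium stand (foot 48 mm square, 30 mm high overall); it overhangs the posts by 10 mm and the foot by 8 mm all round, so fingers can pass below its underside.
- cover: loose cover glass with a brass-coloured edge band, 64 x 64 x 6 mm, 70 g. Origin: centre of its underside; x, y along its edges (any quarter turn fits). It starts on a second stand like the spacer's; in the mould its underside lies 5 mm above the nest point.
- hood_angle (a joint): opening angle of the hood in rad: 0 shut, pi/2 rim plane upright, 1.72 thrown back against its stop, where it rests at the start. Growing angle: the front edge rises and goes to the rear. The hinge is nearly free. The hood (0.5 to 1 kg) balances at 1.184; below that it falls shut, above that it falls back to the stop.
- hinge (a point): middle of the hood's hinge line, 78 mm to the rear of the box's origin and 64 mm above the bench; the hinge axis runs along the box's y. Axes as the box's.
- handle (a point): bow handle on the hood's front face: round steel bar, 10 mm diameter, straight for 78 mm. Origin: middle of the bar. With the hood shut it is 201 mm in front of the hinge line and 26 mm above it, along the box's y. The hood's face is 44 mm from the bar's centre line, towards own +x. It turns with the hood; own -x points away from the hood (upward when the hood is upright).
- ear_hole (a point): hole in the steel ear on the outside of the hood's right wall, 54 mm from the hinge line; moves with the hood.
- stay_eye (a point): eye at the free upper end of the lid stay, fixed; the ear hole is beside it (about 10 mm to its left) when the hood is at its balance point.
- wash_bottle: white squeeze bottle, 60 mm diameter, 166 mm high, loose, standing at the back right; bystander. Origin: centre of its underside.
- bench_timer: small white timer, 34 x 68 x 55 mm, loose, between the box and the stack of tip boxes; bystander. Origin: centre of its underside.
- hood: the hood itself: grey painted shell, 150 deep, 190 wide, 51 high, with lamp tubes inside and a ballast housing on top. Origin: middle of the hinge line. Shut, its axes are the box's; it turns about its y.

How it is judged (in metres and radians):
On the way, in this order (a step that is already met when the one before it is completed fails the run):
1. the spacer lies fully home on the base glass between the pins, released (horizontal distance between spacer and nest below 0.0035 m and z of spacer in the frame of nest between -0.003 and 0.0015 m and contact force between the fingers and spacer below 0.1 N), for 0.2 s.
2. the cover glass lies fully home on the spacer, released (horizontal distance between cover and nest below 0.0035 m and z of cover in the frame of nest between 0.003 and 0.0068 m and contact force between the fingers and cover below 0.1 N), for 0.2 s.
At the end, for the whole second after the job is handed in: Spacer and cover lie stacked and home in the nest (centres within 3.5 mm, seated to 2 mm); the hood stands still within 0.07 rad (4 degrees) of its balance angle, 1.184 rad, gripped by its handle (over 2 N between fingers and hood, tool centre within 45 mm of the bar's middle) (horizontal distance between each of spacer, cover and nest below 0.0035 m and z of spacer in the frame of nest between -0.003 and 0.0015 m and z of cover in the frame of nest between 0.003 and 0.0068 m and value of joint hood_angle between 1.114 and 1.254 rad and velocity of joint hood_angle between -0.05 and 0.05 rad/s and contact force between the fingers and hood above 2 N and distance between the grasp point and handle below 0.045 m); the arm keeps its last pose, push and grip.
It fails at once if the hood is let fall towards the mould (opening under 0.8 rad) (value of joint hood_angle below 0.8 rad).
It fails at once if the spacer is dropped over the nest from more than 12 mm (horizontal distance between spacer and nest below 0.05 m and z of spacer in the frame of nest above 0.012 m and contact force between the fingers and spacer below 0.02 N).
It fails at once if the cover glass is dropped over the nest from more than 12 mm above its seat (horizontal distance between cover and nest below 0.05 m and z of cover in the frame of nest above 0.017 m and contact force between the fingers and cover below 0.02 N).
It fails at once if the wash bottle or the timer is pushed more than 30 mm (distance of any of wash_bottle, bench_timer from where it was at the start of the episode above 0.03 m).
It also fails if it takes over 64 s, if anything falls off the work surface, if the arm or the gripper's body presses on something with over 40 N, if the wrist force passes 120 N, or if a joint passes its speed limit or range.

## Working session

There is one attempt and no reset: what is moved stays moved. The work goes in short steps, Python scripts to look and compute and a shell command to move; the robot and the scene stay as the last step left them, time stands still between calls to the robot, and variables do not carry over. Pictures are saved under pics/ and viewed, at most 10 in all, crops included, and the job is handed in when it is done.

```bash
ls; mkdir -p pics; python3 - <<'E'
from rig import bot, eyes, sensors
import cv2,numpy as np
for n in("scene","top"):
    c=eyes.capture(n); cv2.imwrite(f"pics/{n}0.png",c["color"][...,::-1]); np.savez(f"{n}0.npz",**c)
    print(n,c["K"].tolist(),np.round(c["view"],4).tolist(),[k for k in c])
s=sensors.read_state(); print(s)
E
```

```text
pics
rig.py
steer.py
scene [[594.055341117231, 0.0, 319.6163948435092], [0.0, 594.055341117231, 246.97732407938824], [0.0, 0.0, 1.0]] [[-0.6351, -0.7722, 0.0152, 0.2998], [0.486, -0.3842, 0.785, -0.361], [-0.6004, 0.506, 0.6193, -0.7989], [0.0, 0.0, 0.0, 1.0]] ['color', 'K', 'view']
top [[544.8829325140424, 0.0, 331.9006472748609], [0.0, 544.8829325140424, 244.45636667030433], [0.0, 0.0, 1.0]] [[0.0098, -0.9999, -0.0039, -0.085], [0.9989, 0.0096, 0.0462, -0.5267], [-0.0462, -0.0044, 0.9989, -1.0467], [0.0, 0.0, 0.0, 1.0]] ['color', 'K', 'view']
{'time_s': 0.1, 'joint_positions': array([-8.12172278e+01,  3.02741432e+01,  8.21505601e+01,  6.04175302e-04,
        6.76885778e+01, -1.02281950e+01]), 'qvel': array([ 0.01220218, -0.05558805, -0.22253046, -0.06203577, -0.0157196 ,
       -0.01563576]), 'tau': array([ 1.52462794e-04, -4.40984952e+01, -1.77151448e+01,  6.34144549e-02,
        5.34250389e-02, -5.97988151e-05]), 'position': array([ 0.20351632, -0.59026746,  0.24035563]), 'tcp_rot': array([[ 9.45457600e-01,  3.25745055e-01, -2.92243970e-04],
       [ 3.25744987e-01, -9.45455647e-01,  1.95543377e-03],
       [ 3.60669169e-04, -1.94397672e-03, -9.99998045e-01]]), 'force': array([-0.25724944,  0.51727706,  0.54314597]), 'moment': array([ 0.01440848, -0.01117783, -0.00840909]), 'grasp_force': 0.0, 'opening': 0.9998827438167461}
```

View pics/scene0.png

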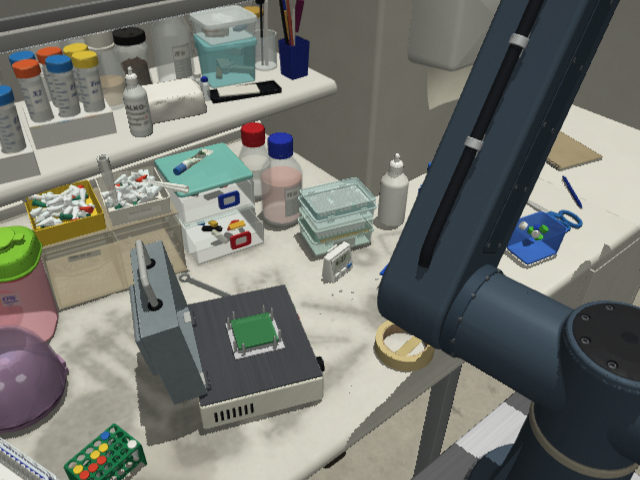

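View pics/top0.png

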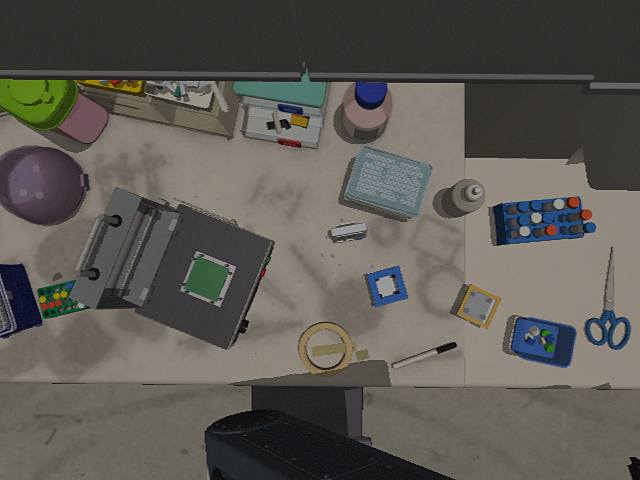

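The top view shows the spacer at about (386,286), the cover at (479,306), the nest at (208,279), and the hood thrown back towards the left with its handle at (96,248). The bottle is at (466,198) and the timer at (348,230).

```bash
cat > h.py <<'E'
import cv2,numpy as np
from rig import bot, eyes, sensors
def cap(n,f=None):
    c=eyes.capture(n)
    if f: cv2.imwrite(f"pics/{f}.png",c["color"][...,::-1])
    return c
def plane(c,uv,z):
    uv=np.atleast_2d(np.asarray(uv,float)); V=np.asarray(c["view"]); R=V[:3,:3]; o=-R.T@V[:3,3]
    p=np.c_[uv,np.ones(len(uv))]@np.linalg.inv(c["K"]).T*[1,-1,-1]@R
    return o+p*((z-o[2])/p[:,2])[:,None]
def proj(c,P):
    V=np.asarray(c["view"]); q=np.atleast_2d(P)@V[:3,:3].T+V[:3,3]; q=q*[1,-1,-1]@np.asarray(c["K"]).T
    return q[:,:2]/q[:,2:]
def mask(c,lo,hi,roi):
    m=cv2.inRange(cv2.cvtColor(np.ascontiguousarray(c["color"]),cv2.COLOR_RGB2HSV),lo,hi); k=np.zeros_like(m); x0,y0,x1,y1=roi
    k[y0:y1,x0:x1]=m[y0:y1,x0:x1]; return k
def rect(c,m,z):
    "outer rectangle of the largest blob, on the plane z: centre, sides, angle (mod 90)"
    cn=max(cv2.findContours(m,cv2.RETR_EXTERNAL,cv2.CHAIN_APPROX_NONE)[0],key=cv2.contourArea)
    w=plane(c,cn[:,0],z)[:,:2]; (x,y),s,a=cv2.minAreaRect((w*1000).astype(np.float32))
    M=cv2.moments(cv2.convexHull(cn)); g=plane(c,[M["m10"]/M["m00"],M["m01"]/M["m00"]],z)[0,:2]
    return np.round([x,y,*s,a%90],1),np.round(g*1000,1)
E
python3 - <<'E'
from h import *
t=dict(np.load("top0.npz"));s=dict(np.load("scene0.npz"))
G=((45,90,40),(85,255,255));B=((100,120,60),(125,255,255));Y=((12,90,90),(32,255,255))
print("nest top",rect(t,mask(t,*G,(170,240,250,310)),.079))
print("nest scene",rect(s,mask(s,*G,(220,300,300,360)),.079))
print("spacer",rect(t,mask(t,*B,(355,255,420,315)),.035))
print("cover",rect(t,mask(t,*Y,(445,275,510,335)),.036))
from scipy.spatial.transform import Rotation
a=t["color"]
z=lambda x0,y0,x1,y1:cv2.resize(a[y0:y1,x0:x1],(400,400),interpolation=cv2.INTER_CUBIC)
cv2.imwrite("pics/crops.png",np.hstack([z(70,180,170,280+0+0) if 0 else z(70,180,190,300),z(360,250,510,400-50) if 0 else z(370,240,510,380)])[...,::-1])
E
```

```text
nest top (array([460.3, 147.3,  63.2,  63.1,  68.9]), array([460.3, 147.2]))
nest scene (array([459.7, 148.5,  63.4,  66.6,  68.9]), array([458.8, 149.4]))
spacer (array([ 449. , -184.8,   63.4,   63.8,   16.2]), array([ 448.9, -184.9]))
cover (array([ 412.8, -357.5,   63.5,   64.9,   65.5]), array([ 412.7, -357.5]))
```

View pics/crops.png

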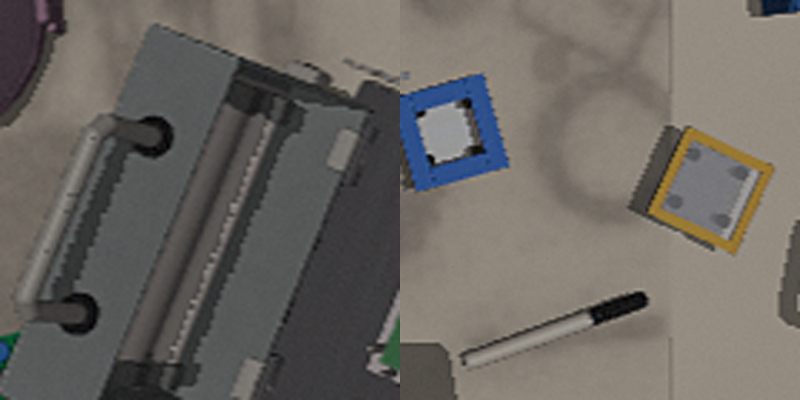

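The left crop shows the handle bar running from about (101,218) to (78,270) in top-view pixels. The right crop shows the spacer and the brass-edged cover, both sitting undisturbed on their stands.

```bash
python3 - <<'E'
from h import *
t=dict(np.load("top0.npz"));s=dict(np.load("scene0.npz"))
e=plane(t,[[101,217.5],[77.5,270]],.259); print(e, e.mean(0), np.linalg.norm(e[0]-e[1]), np.degrees(np.arctan2(*(e[0]-e[1])[[1,0]])))
bx=np.array([np.cos(np.radians(68.9)),np.sin(np.radians(68.9))]);n=np.array([.460,.1477])
d=e.mean(0)[:2]-n; print("handle rel nest in box",d@bx,d@[-bx[1],bx[0]])
print("reproj scene",proj(s,e).round(), proj(s,e.mean(0)))
# spacer, cover grasp: target TCP for given xy, rotation dz in tool axes
st=sensors.read_state();R=st["tcp_rot"];p=st["position"]
print(R.T@(np.array([.449,-.1848,.043])-p), np.degrees(np.arctan2(R[1,1],R[0,1])))
a=s["color"][220:320,110:230];cv2.imwrite("pics/hs.png",cv2.resize(a,(600,500),interpolation=cv2.INTER_CUBIC)[...,::-1])
E
```

```text
[[0.5530799  0.26466299 0.259     ]
 [0.47434415 0.2973998  0.259     ]] [0.51371203 0.28103139 0.259     ] 0.0852702550353262 -22.576598267339392
handle rel nest in box 0.1437281529727426 -0.002111948075272811
reproj scene [[141. 240.]
 [145. 279.]] [[142.7838127  258.83267055]]
[ 0.36410222 -0.30300275  0.19807637] -70.98924264733517
```

View pics/hs.png

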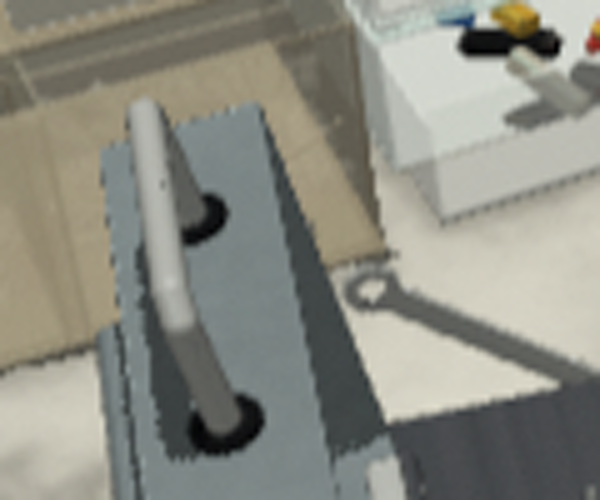

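```bash
echo '[{"pos":[0.1,-0.08,0.03],"jaw":1},{"pos":[0.2,-0.16,0.06],"r":[0,0,1],"jaw":1},{"pos":[0.364,-0.303,0.12],"r":[0,0,2.8],"jaw":1},{"pos":[0.364,-0.303,0.13],"r":[0,0,2.8],"jaw":1},{"pos":[0.364,-0.303,0.13],"r":[0,0,2.8],"jaw":1},{"pos":[0.364,-0.303,0.13],"r":[0,0,2.8],"jaw":1},{"pos":[0.364,-0.303,0.13],"r":[0,0,2.8],"jaw":1},{"pos":[0.364,-0.303,0.13],"r":[0,0,2.8],"jaw":1},{"pos":[0.364,-0.303,0.13],"r":[0,0,2.8],"jaw":1},{"pos":[0.364,-0.303,0.13],"r":[0,0,2.8],"jaw":1},{"pos":[0.364,-0.303,0.13],"r":[0,0,2.8],"jaw":1},{"pos":[0.364,-0.303,0.13],"r":[0,0,2.8],"jaw":1},{"pos":[0.364,-0.303,0.13],"r":[0,0,2.8],"jaw":1}]' | python3 steer.py
python3 - <<'E'
from h import *
st=sensors.read_state();R=st["tcp_rot"];p=st["position"]
print(R.T@(np.array([.449,-.1848,.043])-p), np.degrees(np.arctan2(R[1,1],R[0,1])),R[:,2],st["force"])
E
```

```text
time_s: 1.4
position: [0.4491, -0.1868, 0.1114]
tcp_rot: [[0.96, 0.279, 0.0], [0.279, -0.96, -0.001], [0.0, 0.001, -1.0]]
force: [0.5, 0.4, -0.0]
opening: 1.0
grasp_force: 0.0
[ 0.00045928 -0.00196906  0.06842905] -73.82467206636498 [ 4.62838570e-04 -6.51665012e-04 -9.99999681e-01] [ 0.53013711  0.38523657 -0.04576569]
```

```bash
echo '[{"pos":[0,-0.002,0.03],"jaw":1},{"pos":[0,-0.002,0.055],"jaw":1},{"pos":[0,-0.002,0.068],"jaw":1},{"pos":[0,-0.002,0.068],"jaw":1},{"pos":[0,-0.002,0.068],"jaw":0.5},{"pos":[0,-0.002,0.068],"jaw":0.5},{"pos":[0,-0.002,0.068],"jaw":0.5},{"pos":[0,-0.002,0.068],"jaw":0.5},{"pos":[0,-0.002,0.068],"jaw":0.5},{"pos":[0,-0.002,0.068],"jaw":0.5}]' | python3 steer.py
python3 - <<'E'
from h import *
c=cap("top","t1")
st=sensors.read_state();print(st["position"],st["opening"],st["grasp_force"],st["force"])
E
```

```text
time_s: 2.4
position: [0.4489, -0.1843, 0.044]
tcp_rot: [[0.96, 0.279, 0.001], [0.279, -0.96, -0.001], [0.001, 0.001, -1.0]]
force: [-1.4, -2.0, 7.5]
opening: 0.729
grasp_force: 30.0
[ 0.44890559 -0.18433405  0.04395464] 0.7231029524403615 30.001527965068817 [-1.26714749 -0.9963931   6.12714191]
```

```bash
echo '[{"pos":[0,0,-0.04],"jaw":0.5},{"pos":[0,0,-0.08],"jaw":0.5},{"pos":[0,0,-0.12],"jaw":0.5},{"pos":[0,0,-0.12],"jaw":0.5},{"pos":[0,0,-0.12],"jaw":0.5}]' | python3 steer.py
python3 - <<'E'
from h import *
c=cap("top","t2")
st=sensors.read_state();R=st["tcp_rot"];p=st["position"];print(p,st["opening"],st["force"])
r=rect(c,mask(c,(100,120,60),(125,255,255),(340,230,440,340)),p[2]-.009);print(r)
print(R.T@(np.array([.460,.1477,.17])-p))
E
```

```text
time_s: 2.95
position: [0.4488, -0.1839, 0.164]
tcp_rot: [[0.96, 0.279, 0.002], [0.279, -0.96, -0.001], [0.001, 0.002, -1.0]]
force: [-1.0, 0.6, -0.9]
opening: 0.726
grasp_force: 30.0
[ 0.44795216 -0.18339078  0.16289715] 0.7251748531881292 [ 0.08807299 -0.2392448  -0.55917775]
(array([ 5.331e+02, -1.260e+02,  1.700e+00,  1.010e+01,  5.000e-01]), array([ 533. , -126.3]))
[ 0.10406321 -0.31454677 -0.00691986]
```

View pics/t2.png

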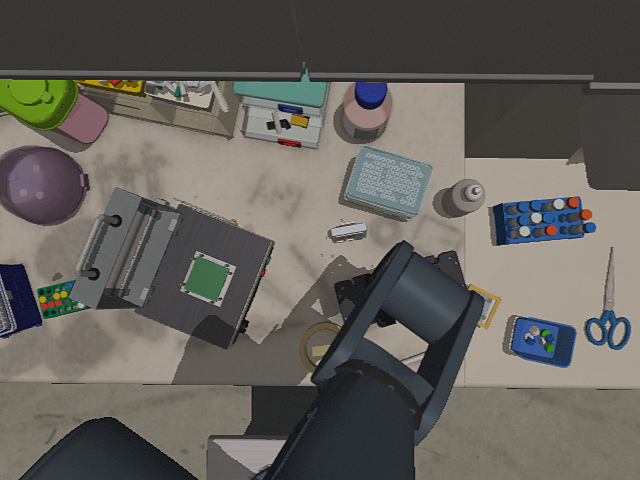

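The spacer is off its stand and hidden under the hand. The nest is clear at (208,279).

```bash
echo '[{"pos":[0.104,-0.3145,0],"r":[0,0,-52.7],"jaw":0.5},{"pos":[0.104,-0.3145,0],"r":[0,0,-52.7],"jaw":0.5},{"pos":[0.104,-0.3145,0],"r":[0,0,-52.7],"jaw":0.5},{"pos":[0.104,-0.3145,0],"r":[0,0,-52.7],"jaw":0.5},{"pos":[0.104,-0.3145,0],"r":[0,0,-52.7],"jaw":0.5},{"pos":[0.104,-0.3145,0],"r":[0,0,-52.7],"jaw":0.5},{"pos":[0.104,-0.3145,0],"r":[0,0,-52.7],"jaw":0.5},{"pos":[0.104,-0.3145,0],"r":[0,0,-52.7],"jaw":0.5},{"pos":[0.104,-0.3145,0],"r":[0,0,-52.7],"jaw":0.5},{"pos":[0.104,-0.3145,0],"r":[0,0,-52.7],"jaw":0.5},{"pos":[0.104,-0.3145,0.02],"r":[0,0,-52.7],"jaw":0.5},{"pos":[0.104,-0.3145,0.04],"r":[0,0,-52.7],"jaw":0.5},{"pos":[0.104,-0.3145,0.04],"r":[0,0,-52.7],"jaw":0.5},{"pos":[0.104,-0.3145,0.04],"r":[0,0,-52.7],"jaw":0.5},{"pos":[0.104,-0.3145,0.04],"r":[0,0,-52.7],"jaw":0.5}]' | python3 steer.py
python3 - <<'E'
from h import *
c=cap("scene"); a=c["color"]
st=sensors.read_state();R=st["tcp_rot"];p=st["position"];print(p,st["opening"],st["force"],R[:,2])
print(np.degrees(np.arctan2(R[1,1],R[0,1])),R.T@(np.array([.460,.1477,.12])-p))
np.savez("s3.npz",**c)
cv2.imwrite("pics/s3.png",cv2.resize(a[240:390,160:360],(800,600),interpolation=cv2.INTER_CUBIC)[...,::-1])
E
```

```text
time_s: 4.5
position: [0.4612, 0.1465, 0.1239]
tcp_rot: [[0.361, 0.933, 0.001], [0.933, -0.361, 0.0], [0.0, 0.001, -1.0]]
force: [0.2, 0.4, -0.3]
opening: 0.729
grasp_force: 30.0
[0.46124547 0.14667393 0.1240243 ] 0.7270091024865787 [0.04588353 0.72339644 0.62398047] [ 1.58467117e-03  1.16460823e-04 -9.99998738e-01]
-21.146698982157005 [ 0.00050492 -0.00153754  0.00402244]
```

View pics/s3.png

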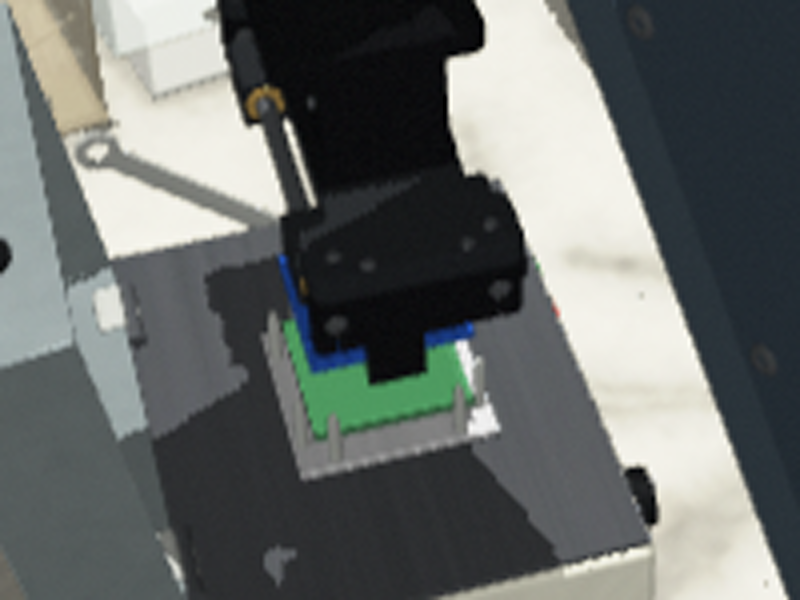

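The spacer is held level over the nest. Its near-left corner is at about (238,332) in full-frame pixels, and the matching green corner is at about (238,349). Next I'll measure the offset between them from the edges.

```bash
python3 - <<'E'
from h import *
s=dict(np.load("scene0.npz"));c=dict(np.load("s3.npz"));t=dict(np.load("top0.npz"))
a=np.radians(68.9);B=np.array([[np.cos(a),np.sin(a)],[-np.sin(a),np.cos(a)]])
n=np.array([.460,.1477])
def uv(c,m,z):
    cn=max(cv2.findContours(m,cv2.RETR_EXTERNAL,cv2.CHAIN_APPROX_NONE)[0],key=cv2.contourArea)
    return (plane(c,cn[:,0],z)[:,:2]-n)@B.T*1000
def edges(p,lim=22):
    o={}
    for k,ax in(("u",0),("v",1)):
        q=p[abs(p[:,1-ax])<lim]
        for sg in(1,-1):
            e=q[np.sign(q[:,ax])==sg][:,ax]; e=e[abs(e)>24]; o[k+"+-"[sg<0]]=(round(float(np.median(e)),1),len(e)) if len(e) else None
    return o
G=((45,90,40),(85,255,255))
print("top nest",edges(uv(t,mask(t,*G,(170,240,250,310)),.079)))
print("scene nest",edges(uv(s,mask(s,*G,(220,300,300,360)),.079)))
m=mask(c,(100,100,30),(130,255,255),(220,290,290,340))
for z in(.110,.1135):
    cns=cv2.findContours(m,cv2.RETR_EXTERNAL,cv2.CHAIN_APPROX_NONE)[0]
    P=(plane(c,np.vstack([k[:,0] for k in cns if len(k)>8]),z)[:,:2]-n)@B.T*1000
    print(z,edges(P,30)); L=P[P[:,1]>24]; print(np.round([P[:,0].max(),P[:,1].max(),P[:,0].min()],1))
Pk=[.4612,.1467]; print("TCP uv",(np.array(Pk)-n)@B.T*1000)
E
```

```text
top nest {'u+': (30.1, 22), 'u-': (-30.9, 23), 'v+': (30.1, 22), 'v-': (-31.3, 22)}
scene nest {'u+': (31.6, 19), 'u-': (-30.0, 21), 'v+': (32.7, 32), 'v-': (-31.5, 26)}
0.11 {'u+': (28.0, 52), 'u-': (-30.0, 14), 'v+': (27.7, 28), 'v-': (-32.3, 9)}
[ 31.1  28.9 -34.5]
0.1135 {'u+': (29.0, 52), 'u-': (-30.3, 8), 'v+': (30.6, 39), 'v-': (-31.1, 6)}
[ 31.6  32.3 -33.7]
TCP uv [-0.50095737 -1.47954105]
```

```bash
python3 - <<'E'
from h import *
c=dict(np.load("s3.npz"))
a=np.radians(68.9);B=np.array([[np.cos(a),np.sin(a)],[-np.sin(a),np.cos(a)]]);n=np.array([.460,.1477])
w=lambda u,v,z:np.r_[n+np.array([u,v])@B/1000,z]
f=lambda q:((q-[160,240])*4+1.5).round(1).tolist()
for z in(.110,.115): print(z,"pred spacer corners (u+v+,u-v+,u+v-)",f(proj(c,[w(31.5,30.5,z),w(-32.5,30.5,z),w(31.5,-33.5,z)])))
print("nest corners .079",f(proj(c,[w(32,32,.079),w(-32,32,.079),w(32,-32,.079)])))
a=c["color"][285:355,210:300];cv2.imwrite("pics/s3b.png",np.kron(np.clip(a.astype(float)*1.8,0,255).astype(np.uint8),np.ones((8,8,1),np.uint8))[...,::-1])
E
```

```text
0.11 pred spacer corners (u+v+,u-v+,u+v-) [[310.4, 376.6], [473.5, 340.0], [276.5, 264.4]]
0.115 pred spacer corners (u+v+,u-v+,u+v-) [[309.5, 367.4], [473.2, 330.9], [275.5, 255.3]]
nest corners .079 [[315.6, 435.2], [475.5, 398.3], [282.1, 322.3]]
```

View pics/s3b.png

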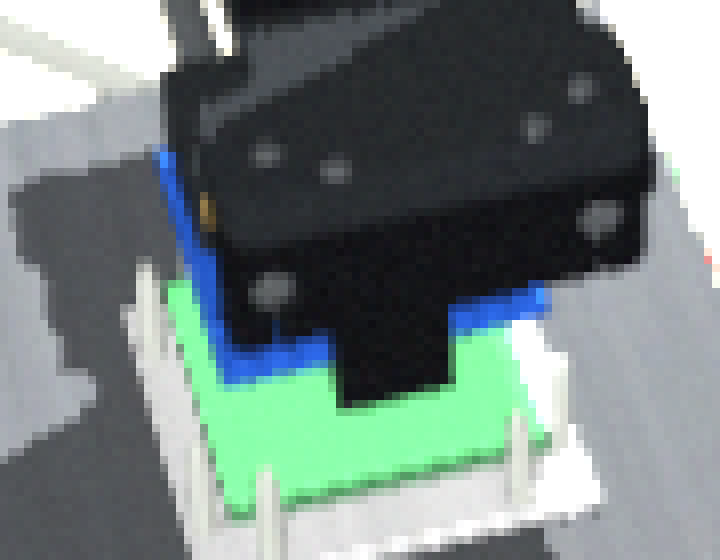

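```bash
echo '[{"pos":[0.0014,-0.0012,0],"jaw":0.5},{"pos":[0.0014,-0.0012,0.01],"jaw":0.5},{"pos":[0.0014,-0.0012,0.016],"jaw":0.5},{"pos":[0.0014,-0.0012,0.02],"jaw":0.5},{"pos":[0.0014,-0.0012,0.023],"jaw":0.5},{"pos":[0.0014,-0.0012,0.023],"jaw":0.5},{"pos":[0.0014,-0.0012,0.023],"jaw":0.5}]' | python3 steer.py
echo '[{"pos":[0,0,0.002],"jaw":0.5},{"pos":[0,0,0.004],"jaw":0.5},{"pos":[0,0,0.004],"jaw":0.5}]' | python3 steer.py
echo '[{"pos":[0,0,0.002],"jaw":0.5},{"pos":[0,0,0.003],"jaw":0.5},{"pos":[0,0,0.003],"jaw":0.5}]' | python3 steer.py
```

```text
time_s: 5.25
position: [0.4599, 0.1489, 0.1001]
tcp_rot: [[0.36, 0.933, -0.0], [0.933, -0.36, -0.0], [-0.0, -0.0, -1.0]]
force: [0.2, 0.5, -0.2]
opening: 0.726
grasp_force: 30.0
time_s: 5.55
position: [0.4604, 0.1489, 0.0967]
tcp_rot: [[0.36, 0.933, 0.001], [0.933, -0.36, 0.0], [0.001, 0.001, -1.0]]
force: [0.3, -0.0, 3.4]
opening: 0.731
grasp_force: 30.0
time_s: 5.85
position: [0.4605, 0.149, 0.0947]
tcp_rot: [[0.36, 0.933, 0.002], [0.933, -0.36, 0.0], [0.001, 0.002, -1.0]]
force: [-2.5, 0.4, 12.2]
opening: 0.731
grasp_force: 30.0
```

```bash
python3 - <<'E'
from h import *
c=cap("scene");np.savez("s4.npz",**c)
st=sensors.read_state();print(st["position"],st["force"],st["moment"])
a=c["color"][290:360,210:300];cv2.imwrite("pics/s4.png",np.kron(np.clip(a.astype(float)*1.8,0,255).astype(np.uint8),np.ones((8,8,1),np.uint8))[...,::-1])
E
```

```text
[0.46049915 0.14898927 0.09467589] [-1.25816662  0.24101369 12.68722794] [ 0.0556268   0.29343702 -0.02850753]
```

View pics/s4.png

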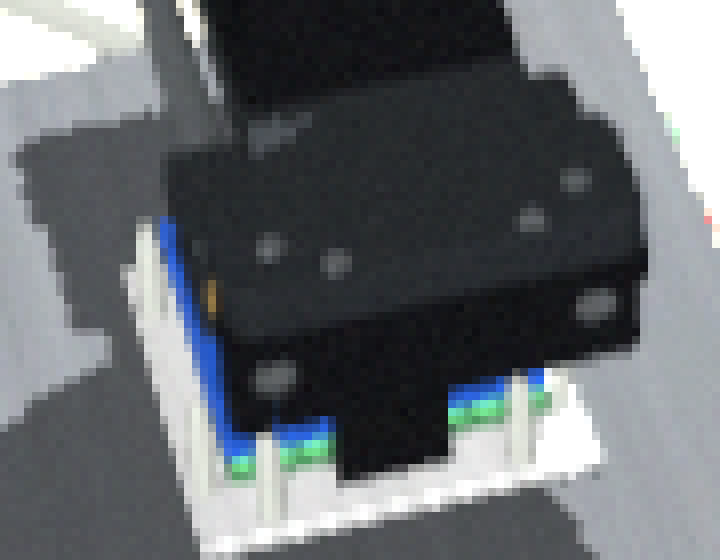

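The spacer is inside the pins but still 2–3 mm above the glass. The force began when the fingertips reached the height of the glass top, and it comes from the near (v+) side, so that fingertip is probably resting on the glass rim. I'll lift slightly, shift toward the near side and lower again.

```bash
echo '[{"pos":[0,0,-0.004],"jaw":0.5},{"pos":[0,-0.001,-0.005],"jaw":0.5},{"pos":[0,-0.0015,-0.005],"jaw":0.5},{"pos":[0,-0.0015,-0.005],"jaw":0.5},{"pos":[0,-0.0015,-0.002],"jaw":0.5},{"pos":[0,-0.0015,0],"jaw":0.5},{"pos":[0,-0.0015,0],"jaw":0.5}]' | python3 steer.py
python3 -c "
from h import *
s=sensors.read_state();print(s['force'],s['moment'])"
```

```text
time_s: 6.6
position: [0.4592, 0.1495, 0.0969]
tcp_rot: [[0.359, 0.933, 0.004], [0.933, -0.359, -0.0], [0.001, 0.004, -1.0]]
force: [-7.5, -1.3, 33.7]
opening: 0.722
grasp_force: 50.0
[-7.48397505 -1.28768207 33.6659897 ] [-0.65284983  0.14158092 -0.07974988]
```

```bash
echo '[{"pos":[0,0,-0.006],"jaw":0.5},{"pos":[0,0,-0.008],"jaw":0.5},{"pos":[0,0.001,-0.01],"jaw":0.5},{"pos":[0,0.001,-0.01],"jaw":0.5},{"pos":[0,0.001,-0.01],"jaw":0.5}]' | python3 steer.py
python3 - <<'E'
from h import *
c=cap("scene");np.savez("s5.npz",**c)
st=sensors.read_state();print(st["position"],st["force"],st["moment"])
a=c["color"][285:355,210:300];cv2.imwrite("pics/s5.png",np.kron(np.clip(a.astype(float)*1.8,0,255).astype(np.uint8),np.ones((8,8,1),np.uint8))[...,::-1])
E
```

```text
time_s: 7.1
position: [0.4591, 0.149, 0.1027]
tcp_rot: [[0.36, 0.933, -0.001], [0.933, -0.36, -0.0], [-0.001, -0.001, -1.0]]
force: [0.7, -0.4, -1.0]
opening: 0.728
grasp_force: 30.0
[0.45908031 0.14899452 0.1026752 ] [-1.58059715 -0.91813991 -0.52253551] [-0.00392997 -0.09150045 -0.00945886]
```

View pics/s5.png

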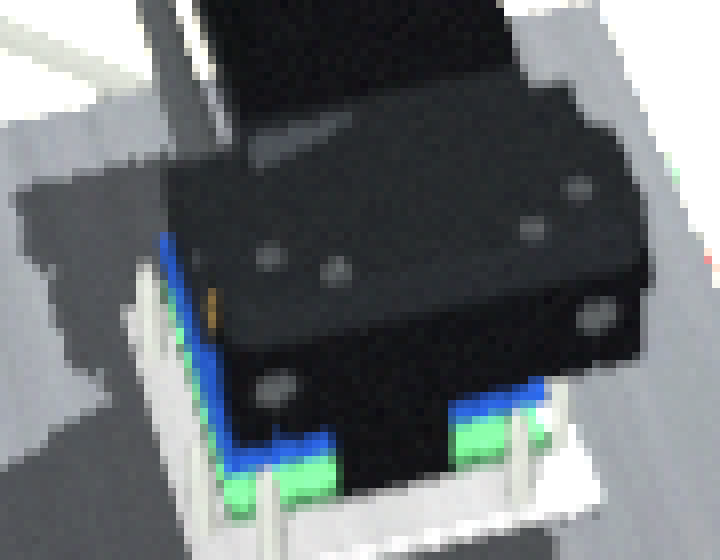

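The frame is in line with the glass across the image. Both contacts started with the fingertips, which sit 19 mm below the TCP, at z≈0.078, right at the glass top. Since the glass is as wide as the frame, the tips land on it. I'll centre the frame between the pins, lower until the tips just clear the glass, and let the pins guide it down the last few millimetres.

```bash
echo '[{"pos":[0,0.0009,0],"jaw":0.5},{"pos":[0,0.0009,0.003],"jaw":0.5},{"pos":[0,0.0009,0.0047],"jaw":0.5},{"pos":[0,0.0009,0.0047],"jaw":0.5},{"pos":[0,0.0009,0.0047],"jaw":0.5}]' | python3 steer.py
python3 -c "
from h import *
s=sensors.read_state();print(s['position'],s['force'],s['moment'])"
```

```text
time_s: 7.65
position: [0.4602, 0.1487, 0.0984]
tcp_rot: [[0.36, 0.933, -0.0], [0.933, -0.36, -0.0], [-0.0, -0.0, -1.0]]
force: [0.8, -0.2, 0.2]
opening: 0.727
grasp_force: 30.0
[0.46021414 0.14870481 0.09841957] [ 0.81589604 -0.18992382  0.2009125 ] [-0.00795437 -0.06157215  0.0030741 ]
```

```bash
echo '[{"pos":[0,0,0.0005],"jaw":0.75},{"pos":[0,0,0.0005],"jaw":0.75},{"pos":[0,0,0.0005],"jaw":0.76},{"pos":[0,0,0.0005],"jaw":0.8},{"pos":[0,0,0.0005],"jaw":0.85},{"pos":[0,0,0.0005],"jaw":0.85},{"pos":[0,0,0.0005],"jaw":0.85}]' | python3 steer.py
python3 - <<'E'
from h import *
c=cap("scene");np.savez("s6.npz",**c)
st=sensors.read_state();print(st["position"],st["force"],st["opening"],st["grasp_force"])
a=c["color"][285:355,210:300];cv2.imwrite("pics/s6.png",np.kron(np.clip(a.astype(float)*1.8,0,255).astype(np.uint8),np.ones((8,8,1),np.uint8))[...,::-1])
E
```

```text
time_s: 8.35
position: [0.4603, 0.1487, 0.0981]
tcp_rot: [[0.36, 0.933, 0.0], [0.933, -0.36, 0.0], [0.0, 0.0, -1.0]]
force: [0.1, -0.0, 0.2]
opening: 0.843
grasp_force: 0.0
[0.46031583 0.14870528 0.09805823] [-0.48718448 -0.38541929 -0.1884433 ] 0.8493828746915669 0.0
```

View pics/s6.png

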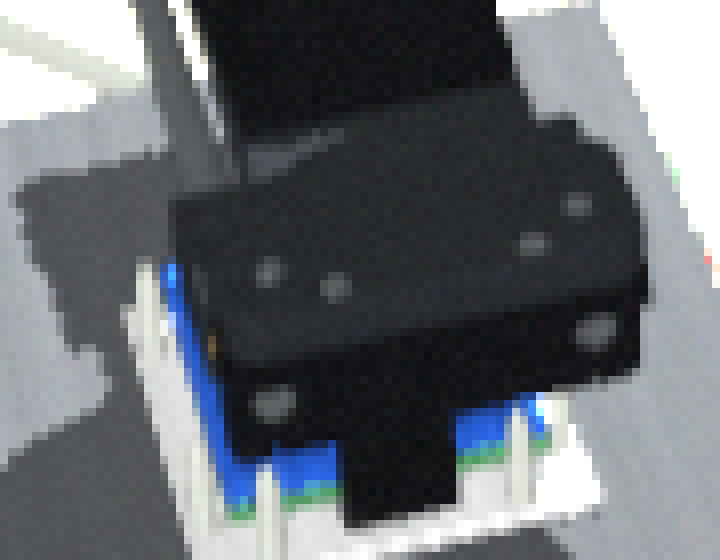

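The spacer is seated: only the thin dark green rim of the glass shows below it, from (235,515) to (550,445) in the crop. That uses up my picture views, so from here I'll measure numerically. Next is the cover.

```bash
echo '[{"pos":[0,0,-0.04],"jaw":0.85},{"pos":[0,0,-0.08],"jaw":1},{"pos":[-0.05,0.014,-0.11],"jaw":1},{"pos":[-0.489,0.138,-0.11],"r":[0,0,3.4],"jaw":1},{"pos":[-0.489,0.138,-0.11],"r":[0,0,3.4],"jaw":1},{"pos":[-0.489,0.138,-0.11],"r":[0,0,3.4],"jaw":1},{"pos":[-0.489,0.138,-0.11],"r":[0,0,3.4],"jaw":1},{"pos":[-0.489,0.138,-0.11],"r":[0,0,3.4],"jaw":1},{"pos":[-0.489,0.138,-0.11],"r":[0,0,3.4],"jaw":1},{"pos":[-0.489,0.138,-0.11],"r":[0,0,3.4],"jaw":1},{"pos":[-0.489,0.138,-0.11],"r":[0,0,3.4],"jaw":1},{"pos":[-0.489,0.138,-0.11],"r":[0,0,3.4],"jaw":1},{"pos":[-0.489,0.138,-0.11],"r":[0,0,3.4],"jaw":1},{"pos":[-0.489,0.138,-0.02],"r":[0,0,3.4],"jaw":1},{"pos":[-0.489,0.138,-0.02],"r":[0,0,3.4],"jaw":1},{"pos":[-0.489,0.138,-0.02],"r":[0,0,3.4],"jaw":1},{"pos":[-0.489,0.138,-0.02],"r":[0,0,3.4],"jaw":1}]' | python3 steer.py
python3 - <<'E'
from h import *
c=cap("top");s=cap("scene")
print("spacer top",rect(c,mask(c,(100,120,60),(125,255,255),(170,240,250,310)),.084))
print("spacer scene",rect(s,mask(s,(100,100,40),(130,255,255),(215,290,310,365)),.084))
st=sensors.read_state();R=st["tcp_rot"];p=st["position"]
print(p,R.T@(np.array([.4128,-.3575,.048])-p), np.degrees(np.arctan2(R[1,1],R[0,1])),R[:,2])
E
```

```text
time_s: 10.1
position: [0.413, -0.3563, 0.1179]
tcp_rot: [[0.414, 0.91, -0.001], [0.91, -0.414, 0.002], [0.001, -0.002, -1.0]]
force: [0.6, -0.4, -0.1]
opening: 0.999
grasp_force: 0.0
spacer top (array([460.4, 147.7,  65.3,  63.8,  68.9]), array([460.4, 147.5]))
spacer scene (array([459.5, 149. ,  64.7,  69.4,  68.6]), array([458.5, 149.7]))
[ 0.41424352 -0.35785388  0.12000181] [-0.00015701 -0.00169097  0.07199712] -24.44767110326218 [ 0.00223344 -0.00281971 -0.99999353]
```

```bash
echo '[{"pos":[0.0008,0,0.04],"jaw":1},{"pos":[0.0008,0,0.06],"jaw":1},{"pos":[0.0008,0,0.07],"jaw":1},{"pos":[0.0008,0,0.07],"jaw":1},{"pos":[0.0008,0,0.07],"jaw":1}]' | python3 steer.py
echo '[{"jaw":0.5},{"jaw":0.5},{"jaw":0.5},{"jaw":0.5},{"jaw":0.5},{"jaw":0.5}]' | python3 steer.py
```

```text
time_s: 10.7
position: [0.4143, -0.3573, 0.0496]
tcp_rot: [[0.414, 0.91, 0.002], [0.91, -0.414, -0.002], [-0.001, 0.003, -1.0]]
force: [-0.4, -0.3, 0.4]
opening: 1.003
grasp_force: 0.0
time_s: 11.3
position: [0.4136, -0.3566, 0.0484]
tcp_rot: [[0.414, 0.91, 0.0], [0.91, -0.414, -0.0], [-0.0, 0.0, -1.0]]
force: [0.4, 0.3, 4.8]
opening: 0.731
grasp_force: 30.0
```

```bash
echo '[{"pos":[0,0,-0.04],"jaw":0.5},{"pos":[0,0,-0.08],"jaw":0.5},{"pos":[0,0,-0.11],"jaw":0.5},{"pos":[0.479,-0.1667,-0.11],"r":[0,0,-3.4],"jaw":0.5},{"pos":[0.479,-0.1667,-0.11],"r":[0,0,-3.4],"jaw":0.5},{"pos":[0.479,-0.1667,-0.11],"r":[0,0,-3.4],"jaw":0.5},{"pos":[0.479,-0.1667,-0.11],"r":[0,0,-3.4],"jaw":0.5},{"pos":[0.479,-0.1667,-0.11],"r":[0,0,-3.4],"jaw":0.5},{"pos":[0.479,-0.1667,-0.11],"r":[0,0,-3.4],"jaw":0.5},{"pos":[0.479,-0.1667,-0.11],"r":[0,0,-3.4],"jaw":0.5},{"pos":[0.479,-0.1667,-0.11],"r":[0,0,-3.4],"jaw":0.5},{"pos":[0.479,-0.1667,-0.11],"r":[0,0,-3.4],"jaw":0.5},{"pos":[0.479,-0.1667,-0.11],"r":[0,0,-3.4],"jaw":0.5},{"pos":[0.479,-0.1667,-0.11],"r":[0,0,-3.4],"jaw":0.5},{"pos":[0.479,-0.1667,-0.09],"r":[0,0,-3.4],"jaw":0.5},{"pos":[0.479,-0.1667,-0.08],"r":[0,0,-3.4],"jaw":0.5},{"pos":[0.479,-0.1667,-0.08],"r":[0,0,-3.4],"jaw":0.5},{"pos":[0.479,-0.1667,-0.08],"r":[0,0,-3.4],"jaw":0.5},{"pos":[0.479,-0.1667,-0.08],"r":[0,0,-3.4],"jaw":0.5}]' | python3 steer.py
python3 - <<'E'
from h import *
st=sensors.read_state();R=st["tcp_rot"];p=st["position"]
print(p,st["force"],st["opening"],R.T@(np.array([.4603,.1487,.1024])-p), np.degrees(np.arctan2(R[1,1],R[0,1])),R[:,2])
s=cap("scene");np.savez("s7.npz",**s)
m=mask(s,(12,90,70),(32,255,255),(215,270,310,365))
q=np.vstack([k[:,0] for k in cv2.findContours(m,0,1)[0] if len(k)>4])
a=np.radians(68.9);B=np.array([[np.cos(a),np.sin(a)],[-np.sin(a),np.cos(a)]]);n=np.array([.460,.1477])
w=lambda u,v,z:np.r_[n+np.array([u,v])@B/1000,z]
z=p[2]-.0184;print("obs left/bottom/right",q[q[:,0].argmin()],q[q[:,1].argmax()],q[q[:,0].argmax()])
t=(p[:2]-n)@B.T*1000;print("tcp uv",t,"pred",proj(s,[w(t[0]+32,t[1]-32,z),w(t[0]+32,t[1]+32,z),w(t[0]-32,t[1]+32,z)]).round(1).tolist())
E
```

```text
time_s: 13.2
position: [0.4608, 0.1478, 0.1284]
tcp_rot: [[0.361, 0.933, 0.001], [0.933, -0.361, 0.0], [0.0, 0.001, -1.0]]
force: [-0.1, 0.4, 0.3]
opening: 0.73
grasp_force: 30.0
[0.46076265 0.14783175 0.12842617] [-0.10424846  0.38551857  0.26275944] 0.7296140518720053 [ 0.00063565 -0.00076086  0.02602588] -21.16993056240208 [ 6.64647256e-04  2.76775170e-05 -9.99999779e-01]
obs left/bottom/right [230 303] [238 332] [277 324]
tcp uv [ 0.39747265 -0.6640907 ] pred [[228.3, 306.2], [236.8, 334.3], [277.6, 325.1]]
```

```bash
echo '[{"pos":[0.0008,-0.0006,0.01],"jaw":0.5},{"pos":[0.0008,-0.0006,0.016],"jaw":0.5},{"pos":[0.0008,-0.0006,0.02],"jaw":0.5},{"pos":[0.0008,-0.0006,0.0215],"jaw":0.5},{"pos":[0.0008,-0.0006,0.0215],"jaw":0.5},{"pos":[0.0008,-0.0006,0.0215],"jaw":0.5}]' | python3 steer.py
echo '[{"pos":[0,0,0.0015],"jaw":0.5},{"pos":[0,0,0.003],"jaw":0.5},{"pos":[0,0,0.003],"jaw":0.5},{"pos":[0,0,0.003],"jaw":0.5}]' | python3 steer.py
```

```text
time_s: 13.85
position: [0.4601, 0.1495, 0.1065]
tcp_rot: [[0.36, 0.933, 0.0], [0.933, -0.36, 0.0], [0.0, 0.0, -1.0]]
force: [-0.4, 0.3, -0.2]
opening: 0.729
grasp_force: 30.0
time_s: 14.25
position: [0.46, 0.1495, 0.1036]
tcp_rot: [[0.36, 0.933, -0.0], [0.933, -0.36, 0.0], [0.0, -0.0, -1.0]]
force: [-0.1, -0.7, 0.0]
opening: 0.728
grasp_force: 30.0
```

```bash
echo '[{"pos":[0,0,0.001],"jaw":0.5},{"pos":[0,0,0.001],"jaw":0.5},{"pos":[0,0,0.001],"jaw":0.5}]' | python3 steer.py
echo '[{"jaw":0.75},{"jaw":0.76},{"jaw":0.8},{"jaw":0.85},{"jaw":0.85},{"jaw":0.85},{"pos":[0,0,-0.03],"jaw":0.85},{"pos":[0,0,-0.07],"jaw":0.85},{"pos":[0,0,-0.11],"jaw":1},{"pos":[0,0,-0.15],"jaw":1},{"pos":[0,0,-0.15],"jaw":1}]' | python3 steer.py
python3 - <<'E'
from h import *
s=cap("scene");np.savez("s8.npz",**s)
m=mask(s,(12,90,70),(32,255,255),(215,290,310,365))
print("cover scene z.090/.084",rect(s,m,.090))
q=np.vstack([k[:,0] for k in cv2.findContours(m,0,1)[0] if len(k)>4])
n=np.array([.460,.1477]);a=np.radians(68.9);B=np.array([[np.cos(a),np.sin(a)],[-np.sin(a),np.cos(a)]])
w=lambda u,v,z:np.r_[n+np.array([u,v])@B/1000,z]
print("obs L,B,R,T",[q[i].tolist() for i in(q[:,0].argmin(),q[:,1].argmax(),q[:,0].argmax(),q[:,1].argmin())])
for zt in(.090,.095): print(zt,"B(under),L,R,T(top)",proj(s,[w(32,32,zt-.006),w(32,-32,zt),w(-32,32,zt),w(-32,-32,zt)]).round(1).tolist())
for y in range(344,352): print(y,s["color"][y,236:244].tolist()[::2])
E
```

```text
time_s: 14.55
position: [0.4602, 0.1495, 0.1028]
tcp_rot: [[0.36, 0.933, 0.001], [0.933, -0.36, 0.0], [0.0, 0.001, -1.0]]
force: [-0.3, -0.6, 2.6]
opening: 0.729
grasp_force: 32.0
time_s: 15.65
position: [0.4635, 0.15, 0.2577]
tcp_rot: [[0.36, 0.933, 0.012], [0.933, -0.36, 0.001], [0.005, 0.011, -1.0]]
force: [0.3, -0.4, 0.3]
opening: 0.981
grasp_force: 0.0
cover scene z.090/.084 (array([458.6, 149. ,  63.9,  69.5,  68.4]), array([457.5, 149.9]))
obs L,B,R,T [[230, 316], [238, 345], [277, 336], [264, 308]]
0.09 B(under),L,R,T(top) [[238.3, 346.2], [229.6, 315.4], [278.3, 334.4], [268.1, 307.1]]
0.095 B(under),L,R,T(top) [[238.1, 344.0], [229.4, 313.2], [278.2, 332.1], [268.0, 304.9]]
344 [[110, 110, 108], [137, 110, 57], [135, 108, 53], [127, 122, 108]]
345 [[110, 111, 108], [114, 97, 61], [110, 98, 76], [127, 129, 122]]
346 [[109, 110, 107], [72, 77, 99], [56, 73, 109], [120, 123, 121]]
347 [[110, 113, 109], [45, 69, 106], [40, 86, 120], [119, 123, 122]]
348 [[111, 111, 107], [69, 84, 87], [52, 100, 91], [120, 124, 119]]
349 [[109, 111, 106], [83, 96, 86], [57, 95, 66], [119, 124, 118]]
350 [[111, 113, 108], [106, 113, 109], [102, 115, 105], [122, 124, 119]]
351 [[117, 118, 115], [124, 124, 125], [129, 128, 128], [121, 123, 119]]
```

The cover is home: the column at x≈240 shows brass, then blue, then green with no gap, and it touched down at 2.6 N. Next is the handle.

```bash
python3 - <<'E'
from h import *
st=sensors.read_state();R=st["tcp_rot"];p=st["position"]
print(p,st["joint_positions"].round(1),R.T@(np.array([.5137,.2815,.30])-p),np.degrees(np.arctan2(R[1,1],R[0,1])))
t=cap("top")
# bar: bright pixels left of the hood, ridge midline per column band
g=cv2.cvtColor(np.ascontiguousarray(t["color"]),cv2.COLOR_RGB2GRAY)
for y in(222,230,238,246,254,262): print(y,g[y,70:112].tolist())
E
```

```text
[0.46179628 0.1497111  0.25524469] [  4.7  18.3 100.9   0.   60.4  25.8] [ 0.14177771  0.00131006 -0.04430253] -21.084003492561553
222 [120, 117, 114, 113, 114, 115, 116, 118, 112, 111, 113, 114, 114, 113, 111, 111, 108, 113, 110, 111, 113, 111, 115, 108, 115, 126, 147, 138, 116, 101, 65, 83, 101, 105, 79, 57, 55, 53, 54, 43, 55, 64]
230 [115, 113, 114, 113, 113, 112, 115, 116, 115, 110, 113, 111, 113, 111, 112, 111, 110, 114, 111, 99, 104, 120, 131, 138, 125, 107, 87, 58, 82, 99, 100, 78, 58, 58, 55, 54, 52, 81, 95, 95, 96, 94]
238 [115, 116, 114, 114, 111, 115, 113, 112, 112, 112, 113, 112, 112, 109, 113, 114, 99, 108, 121, 145, 105, 92, 80, 57, 75, 91, 100, 75, 55, 56, 59, 54, 54, 85, 101, 96, 95, 92, 93, 96, 93, 94]
246 [116, 113, 115, 114, 112, 112, 113, 110, 110, 113, 115, 117, 115, 116, 121, 129, 146, 136, 114, 100, 70, 85, 100, 101, 78, 57, 58, 60, 61, 57, 88, 99, 97, 103, 101, 101, 103, 102, 86, 77, 78, 66]
254 [47, 46, 46, 48, 46, 45, 46, 44, 46, 49, 48, 48, 49, 49, 46, 46, 48, 44, 48, 47, 46, 51, 43, 52, 51, 50, 51, 51, 50, 47, 47, 49, 47, 50, 49, 50, 48, 50, 50, 49, 50, 48]
262 [54, 56, 56, 53, 57, 56, 57, 56, 55, 57, 54, 58, 58, 55, 58, 56, 57, 57, 55, 59, 56, 55, 54, 55, 60, 56, 59, 58, 57, 55, 58, 56, 54, 57, 56, 57, 59, 60, 57, 59, 59, 60]
```

```bash
echo '[{"pos":[0,0,-0.05],"jaw":1},{"pos":[0.01,0,-0.062],"r":[0,0,-10],"jaw":1},{"pos":[0.144,0.002,-0.062],"r":[0,0,-90],"jaw":1},{"pos":[0.144,0.002,-0.062],"r":[0,0,-90],"jaw":1},{"pos":[0.144,0.002,-0.062],"r":[0,0,-90],"jaw":1},{"pos":[0.144,0.002,-0.062],"r":[0,0,-90],"jaw":1},{"pos":[0.144,0.002,-0.062],"r":[0,0,-90],"jaw":1},{"pos":[0.144,0.002,-0.062],"r":[0,0,-90],"jaw":1},{"pos":[0.144,0.002,-0.062],"r":[0,0,-90],"jaw":1},{"pos":[0.144,0.002,-0.062],"r":[0,0,-90],"jaw":1},{"pos":[0.144,0.002,-0.062],"r":[0,0,-90],"jaw":1},{"pos":[0.144,0.002,-0.062],"r":[0,0,-90],"jaw":1},{"pos":[0.144,0.002,-0.062],"r":[0,0,-90],"jaw":1},{"pos":[0.144,0.002,-0.062],"r":[0,0,-90],"jaw":1},{"pos":[0.144,0.002,-0.062],"r":[0,0,-90],"jaw":1}]' | python3 steer.py
python3 - <<'E'
from h import *
st=sensors.read_state();R=st["tcp_rot"];p=st["position"]
print(st["joint_positions"].round(1),R.T@(np.array([.5146,.2835,.261])-p),np.degrees(np.arctan2(R[1,1],R[0,1])),R[:,2])
E
```

```text
time_s: 17.25
position: [0.5134, 0.283, 0.3136]
tcp_rot: [[-0.933, 0.361, -0.002], [0.361, 0.933, -0.001], [0.001, -0.001, -1.0]]
force: [0.6, 0.1, 0.0]
opening: 1.002
grasp_force: 0.0
[ 18.   23.   82.6   0.   74.5 -50.9] [-0.00102966  0.00095735  0.0525602 ] 68.84620538063629 [-1.79534382e-03 -5.78028598e-04 -9.99998221e-01]
```

```bash
echo '[{"pos":[0,0.001,0.02],"jaw":1},{"pos":[0,0.001,0.04],"jaw":1},{"pos":[0,0.001,0.052],"jaw":1},{"pos":[0,0.001,0.054],"jaw":1},{"pos":[0,0.001,0.054],"jaw":1},{"pos":[0,0.001,0.054],"jaw":0.5},{"pos":[0,0.001,0.054],"jaw":0.3}]' | python3 steer.py
echo '[{"jaw":0},{"jaw":0},{"jaw":0},{"jaw":0},{"jaw":0},{"jaw":0}]' | python3 steer.py
```

```text
time_s: 17.95
position: [0.5147, 0.2843, 0.2616]
tcp_rot: [[-0.933, 0.36, 0.002], [0.36, 0.933, 0.001], [-0.002, 0.001, -1.0]]
force: [-0.4, -0.1, 0.6]
opening: 0.893
grasp_force: 0.0
time_s: 18.55
position: [0.5141, 0.2841, 0.2605]
tcp_rot: [[-0.933, 0.36, -0.0], [0.36, 0.933, -0.0], [0.0, -0.0, -1.0]]
force: [0.9, -0.5, -1.2]
opening: 0.359
grasp_force: 0.0
```

```bash
echo '[{"jaw":0},{"jaw":0},{"jaw":0},{"jaw":0},{"jaw":0},{"jaw":0}]' | python3 steer.py
python3 - <<'E'
import numpy as np
f=lambda t:np.array([-.201*np.cos(t)+.026*np.sin(t),.201*np.sin(t)+.026*np.cos(t)])
for d in range(0,36,3): 
    q=f(1.72-np.radians(d))-f(1.72); print(d,"ty %.4f tz %.4f"%(q[0],-q[1]))
d=np.degrees(1.72-1.184);print(d,f(1.184)-f(1.72))
E
```

```text
time_s: 19.15
position: [0.5138, 0.2834, 0.2605]
tcp_rot: [[-0.933, 0.36, -0.001], [0.36, 0.933, -0.001], [0.0, -0.002, -1.0]]
force: [-0.4, -3.7, 2.2]
opening: 0.102
grasp_force: 30.0
0 ty 0.0000 tz -0.0000
3 ty -0.0103 tz -0.0026
6 ty -0.0207 tz -0.0047
9 ty -0.0312 tz -0.0063
12 ty -0.0417 tz -0.0073
15 ty -0.0523 tz -0.0077
18 ty -0.0629 tz -0.0076
21 ty -0.0735 tz -0.0070
24 ty -0.0841 tz -0.0058
27 ty -0.0945 tz -0.0040
30 ty -0.1049 tz -0.0017
33 ty -0.1151 tz 0.0012
30.710537819012128 [-0.10733264  0.00105647]
```

```bash
echo '[{"pos":[0,-0.003,-0.0008],"r":[-1,0,0],"jaw":0},{"pos":[0,-0.0069,-0.0018],"r":[-2,0,0],"jaw":0},{"pos":[0,-0.0103,-0.0026],"r":[-3,0,0],"jaw":0},{"pos":[0,-0.0155,-0.0037],"r":[-4.5,0,0],"jaw":0},{"pos":[0,-0.0207,-0.0047],"r":[-6,0,0],"jaw":0},{"pos":[0,-0.026,-0.0055],"r":[-7.5,0,0],"jaw":0},{"pos":[0,-0.0312,-0.0063],"r":[-9,0,0],"jaw":0},{"pos":[0,-0.0365,-0.0068],"r":[-10.5,0,0],"jaw":0},{"pos":[0,-0.0417,-0.0073],"r":[-12,0,0],"jaw":0},{"pos":[0,-0.047,-0.0075],"r":[-13.5,0,0],"jaw":0},{"pos":[0,-0.0523,-0.0077],"r":[-15,0,0],"jaw":0},{"pos":[0,-0.0523,-0.0077],"r":[-15,0,0],"jaw":0},{"pos":[0,-0.0523,-0.0077],"r":[-15,0,0],"jaw":0}]' | python3 steer.py
python3 - <<'E'
from h import *
st=sensors.read_state();R=st["tcp_rot"];p=st["position"];bx=np.array([.36,.933,0])
print(st["force"],st["moment"],st["joint_positions"].round(1),"d box x,z",(p-[.5138,.2834,.2605])@bx,p[2]-.2605, "tilt",np.degrees(np.arcsin(R[:,2]@bx)))
E
```

```text
time_s: 20.45
position: [0.495, 0.2348, 0.2682]
tcp_rot: [[-0.933, 0.349, 0.093], [0.361, 0.901, 0.241], [0.0, 0.259, -0.966]]
force: [-0.1, -0.8, -4.0]
opening: 0.102
grasp_force: 30.0
[-0.11342101 -0.75881578 -3.98936804] [-0.2328043  -0.06815605 -0.00889255] [  6.6  19.1  99.   16.   56.  -70.6] d box x,z -0.05209630033035814 0.007711856430548281 tilt 14.98549555420232
```

```bash
echo '[{"pos":[0,-0.003,-0.0008],"r":[-1,0,0],"jaw":0},{"pos":[0,-0.0069,-0.0018],"r":[-2,0,0],"jaw":0},{"pos":[0,-0.0103,-0.0026],"r":[-3,0,0],"jaw":0},{"pos":[0,-0.0155,-0.0037],"r":[-4.5,0,0],"jaw":0},{"pos":[0,-0.0207,-0.0047],"r":[-6,0,0],"jaw":0},{"pos":[0,-0.026,-0.0055],"r":[-7.5,0,0],"jaw":0},{"pos":[0,-0.0312,-0.0063],"r":[-9,0,0],"jaw":0},{"pos":[0,-0.0365,-0.0068],"r":[-10.5,0,0],"jaw":0},{"pos":[0,-0.0417,-0.0073],"r":[-12,0,0],"jaw":0},{"pos":[0,-0.047,-0.0075],"r":[-13.5,0,0],"jaw":0},{"pos":[0,-0.0515,-0.0077],"r":[-14.8,0,0],"jaw":0},{"pos":[0,-0.0535,-0.0078],"r":[-15.4,0,0],"jaw":0},{"pos":[0,-0.0548,-0.0079],"r":[-15.7,0,0],"jaw":0},{"pos":[0,-0.0548,-0.0079],"r":[-15.7,0,0],"jaw":0},{"pos":[0,-0.0548,-0.0079],"r":[-15.7,0,0],"jaw":0},{"pos":[0,-0.0548,-0.0079],"r":[-15.7,0,0],"jaw":0},{"pos":[0,-0.0548,-0.0079],"r":[-15.7,0,0],"jaw":0},{"pos":[0,-0.0548,-0.0079],"r":[-15.7,0,0],"jaw":0}]' | python3 steer.py
python3 - <<'E'
from h import *
st=sensors.read_state();R=st["tcp_rot"];p=st["position"];bx=np.array([.36,.933,0])
d=np.array([(p-[.5138,.2834,.2605])@bx,p[2]-.2605]);h=d+[.0556,.1949]
print(st["force"],st["grasp_force"],st["qvel"].round(2),d,"angle from hinge",np.arctan2(h[1],-h[0])-np.arctan2(.026,.201),"tilt",np.degrees(np.arcsin(R[:,2]@bx)))
s=cap("scene");t=cap("top");np.savez("s9.npz",**s)
# mould and bystanders unchanged?
s0=dict(np.load("s8.npz"));t0=dict(np.load("top0.npz"))
for n,a,b,r in(("mould corner",s,s0,(232,330,280,352)),("timer scene",s,s0,(315,235,360,285)),("bottle top",t,t0,(440,170,490,220)),("timer top",t,t0,(325,215,372,245))):
    x0,y0,x1,y1=r;print(n,np.abs(a["color"][y0:y1,x0:x1].astype(int)-b["color"][y0:y1,x0:x1]).mean().round(1))
a=s["color"][250:310,160:220]; 
E
```

```text
time_s: 22.25
position: [0.4754, 0.1843, 0.2618]
tcp_rot: [[-0.933, 0.309, 0.183], [0.359, 0.802, 0.477], [0.0, 0.511, -0.86]]
force: [-1.1, 0.0, -0.6]
opening: 0.107
grasp_force: 30.0
[-1.06595746  0.00959839 -0.62170652] 29.99841660261154 [-0.14 -0.04  0.07  0.09  0.1   0.07] [-0.10631875  0.00131965] angle from hinge 1.1892141040496569 tilt 30.714383838079772
mould corner 14.1
timer scene 32.4
bottle top 8.6
timer top 9.3
```

```bash
python3 - <<'E'
from h import *
s=cap("scene");t=cap("top");s0=dict(np.load("s8.npz"));t0=dict(np.load("top0.npz"))
def mt(a,b,r,k=18):
    x0,y0,x1,y1=r;m=cv2.matchTemplate(np.ascontiguousarray(a["color"][y0-k:y1+k,x0-k:x1+k]),np.ascontiguousarray(b["color"][y0:y1,x0:x1]),cv2.TM_CCOEFF_NORMED)
    _,v,_,l=cv2.minMaxLoc(m);return round(v,2),l[0]-k,l[1]-k
print("bottle",mt(t,t0,(445,175,488,220)),"timer",mt(t,t0,(328,218,370,243)),"mould",mt(s,s0,(228,322,282,352)))
for y in range(343,351): print(y,s["color"][y,238:242].mean(0).round())
E
```

```text
bottle (0.99, 0, 0) timer (1.0, 0, 0) mould (0.73, 0, 0)
343 [129. 103.  51.]
344 [132. 105.  53.]
345 [104.  90.  61.]
346 [60. 69. 98.]
347 [ 37.  69. 113.]
348 [49. 83. 87.]
349 [64. 95. 72.]
350 [103. 114. 106.]
```

Everything is in place: the mould is stacked and home, the bottle and timer have not moved, and the hood is held at about 1.19 rad with almost no load.

```bash
python3 -c "
from rig import bot, eyes, sensors
print(bot.hand_in())"
```

```text
the job is handed in; nothing more can be done
None
```

I handed the job in; no verdict came back, but by my measurements the spacer and cover are home in the nest, the hood is still gripped by its handle at about 1.19 rad, and the bottle and timer haven't moved; I released the spacer about 5 mm above its seat, not fully set down, because the fingertips were catching on the base glass.

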